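Load the film roll into the book-covering dispenser

TASK

Load the book-covering film at the issue desk: push the roll with the fingertips, never lifting it, up the dispenser's sloping chute and over the edge into the well, right home against the back stop so that it cannot roll back. Then push the tear bar over from behind so that it lies on the roll, and leave everything else on the counter where it stands.

Things in the scene. Friction and masses are not known exactly. Their poses are not given: they have to be found in the camera images.
- dispenser: Film dispenser screwed to the counter, white sheet-metal trough with grey sides, 340 mm long, 220 wide. Origin: on the counter under its middle. x points up the chute to the back stop, y across, z up. Inside width 208 mm. Side guides stand at most 20 mm above the chute floor; end cheeks at the well are 78 mm high; ears at both sides (x = 133 to 167 mm) carry the tear bar, 126 mm high
- chute: The chute's flat floor, rising at 8 degrees from 18 mm height at the lip to 49 mm at the edge. Origin: on its surface, middle of its lower end; x points up the slope, y across, z square off the surface. The roll's centre rides 30 mm off it; more than 42 mm counts as lifted. A roll let go on the chute rolls back down to the lip
- film_roll: The roll of book-covering film, a pale blue cylinder with a yellow paper band round its middle: 60 mm diameter, 200 mm long, about 0.4 to 0.8 kg. Origin: its centre. Its own y lies along its axis (x and z turn as it rolls). At the start it rests at the bottom of the chute against the catch lip, its centre about 51 mm above the counter, axis across the chute
- lip (a point): Middle of the top of the catch lip at the chute's foot: at x = -160 mm in the dispenser's frame, 29 mm above the counter, 11 mm above the chute floor, 4 mm thick
- edge (a point): Middle of the chute's upper edge, at x = 60 mm in the dispenser's frame, 49 mm above the counter. Here the floor steps down 12 mm into the well, which is 58 mm long; the well's floor (37 mm high) falls slightly towards the back stop, so that the edge keeps a seated roll from rolling back
- back_stop (a point): Middle of the top of the back stop's face: an upright white plate across the well at x = 118 mm in the dispenser's frame, its top 72 mm above the counter
- seat (a point): Where the roll's centre lies when it is fully home in the well: 88 mm along the dispenser's x from its origin, 67 mm above the counter
- tear_bar (a joint): Tear bar hinge, rad: 0 at the start, leaning back 20 degrees past upright, away from the chute, resting at its open limit by its weight; grows as the bar comes over towards the chute; 0.35 upright; about 1.99 lying on a roll that is home; 2.4 lower limit with no roll. Past upright it falls onto the roll by its own weight, slowed by a damped hinge. Moving it takes under 3 N
- bar_mid (a point): Middle of the tear bar's cross bar: a dark steel bar of 10 x 10 mm section, 204 mm long across the dispenser, its middle 120 mm red, on two thin steel arms that hold it 75 mm from the pivot axis. At the start it is about 172 mm along the dispenser's x from its origin and 182 mm above the counter
- bar_pivot (a point): Middle of the tear bar's hinge axis, which runs across the dispenser (along its y): 150 mm along the dispenser's x from its origin, 110 mm above the counter
- smoother: Blue plastic smoothing card, 100 x 78 x 8 mm, flat on the counter beside the dispenser; leave alone. Origin: centre of its underside
- rubber_stamp: Rubber stamp, a dark wooden block 64 x 34 mm with a turned knob, 72 mm tall, standing beside the dispenser; leave alone. Origin: centre of its underside
- ink_pad: Black ink pad, 75 x 115 x 15 mm, beside the dispenser; leave alone. Origin: centre of its underside
- kraft_tape: Short brown roll of paper tape standing on end, 68 mm diameter, 100 mm tall; not for the dispenser; leave alone. Origin: centre of its underside
- tumbler: Steel drinking tumbler, 72 mm across, 110 mm tall; leave alone. Origin: centre of its underside
- glue: White glue bottle with an orange cap, 56 mm diameter, 140 mm tall; leave alone. Origin: centre of its underside
There are look-alikes about, which are no part of the job. Of the things that look like the film_roll, the smallest one is meant.

How it is judged (in metres and radians):
On the way, in this order (a step that is already met when the one before it is completed fails the run):
1. the roll lies still in the well, home against the back stop (x of film_roll in the frame of dispenser between 0.084 and 0.092 m and y of film_roll in the frame of dispenser between -0.006 and 0.006 m and z of film_roll in the frame of dispenser between 0.061 and 0.071 m and angle between the y axis of film_roll and the y axis of dispenser, either way round below 0.06 rad and linear speed of film_roll below 0.03 m/s), for 0.2 s.
2. the tear bar lies on the roll (value of joint tear_bar between 1.87 and 2.12 rad and contact force between tear_bar and film_roll above 0.15 N), for 0.2 s.
At the end, for the whole second after the job is handed in: The roll lies still in the well against the back stop (centre within 4 mm along the dispenser and 6 mm across of the seat, 61 to 71 mm above the counter, axis within 0.06 rad of straight across) and the tear bar rests on it (hinge between 1.87 and 2.12 rad, touching the roll with more than 0.15 N) (all of step 1 and all of step 2).
It fails at once if the roll is lifted more than 12 mm off the chute's slope (z of film_roll in the frame of chute above 0.042 m).
It fails at once if something else on the counter is pushed more than 20 mm or tipped (distance of any of smoother, rubber_stamp, ink_pad, kraft_tape, tumbler, glue from where it was at the start of the episode above 0.02 m or angle between any of smoother, rubber_stamp, ink_pad, kraft_tape, tumbler, glue's own z axis and vertical above 0.35 rad).
It also fails if it takes over 54 s, if anything falls off the work surface, if the arm or the gripper's body presses on something with over 40 N, if the wrist force passes 120 N, or if a joint passes its speed limit or range.

ROBOT

A 6-joint arm with a two-finger parallel gripper is mounted at the origin on the work surface. World frame = base frame: x ahead of the robot, y to its left, z up, the work surface at z = 0. Lengths are in mm, angles in degrees, forces in N, time in s.
With the tool pointing down it reaches from about 325 to 925 mm from the base axis. Payload 3.1 kg.
Tool frame: the origin (TCP) lies at the very end of the fingers, on their centre line; the grasp point (between the pads) lies grasp_offset behind it (grasp_offset is the distance from the TCP to the grasp point, in mm); z points along the fingers, x is the direction in which the jaws open and shut, and the axes are right-handed (so a half turn about z gives the same grasp; the last joint's range is limited). The gripper opens to 85 mm and grips with 20 to 120 N. Pads are 22 mm wide; open, the fingers measure 114 mm over their backs; the gripper's body (76 mm by 85 mm) begins 54 mm behind the grasp point. The pads swing forward as they close: fully open they stand 13 mm farther back than shut.
Start: joints at [69.431, 12.427, 92.441, -0, 75.132, -6.429], TCP at [152.669, 606.079, 231.3] pointing down, gripper open.
Joint ranges: [-157.48, 157.48], [-44.54, 120.13], [17.64, 146.25], [-64.5, 244.5], [7.68, 150.69], [-147.95, 147.95]. Speed limits (degrees/s): [159.86, 159.86, 180, 180, 180, 180].

INTERFACE

Orientations are given as [roll, pitch, yaw] about the fixed x, y, z axes, in that order (R = Rz(yaw) Ry(pitch) Rx(roll)).
In Python, from station import * gives the robot as it stands. Calls block until the motion is done:
- goto(position, orientation): joint-space move of the TCP to a pose.
- move_l(position, attitude=None, speed=150): straight line of the TCP; attitude=None keeps the orientation; speed is the mean speed in mm/s.
- move_j(angles): joint-space move.
- grip(opening, squeeze=None): finger opening in mm; squeeze is the grip in N (None keeps the last); returns when the fingers have stopped.
- wait(seconds).
- solve_ik(position, orientation): joint angles nearest the present ones, or None.
- get_obs(): the state.
- get_image(name): name is "scene" or "top" or "wrist"; returns the picture (420x560x3 uint8, red, green, blue); there is no depth.
- get_calibration(name): a dict with "fx", "fy", "cx", "cy" (pixels), "R" (3x3) and "t" (3): a world point X has camera coordinates R X + t; the wrist camera has in their place "mount" (4x4, takes a point from camera to tool coordinates, whose origin is the TCP and whose axes are the tool frame's). Camera axes: x right, y down, z forward; pixel columns grow to the right and rows downward; lengths in mm; the calibration is good to about 2 mm. A picture is of the moment at which its call begins: read the wrist's pose just before it. get_calibration takes no time and is no camera call.
A pose or a line that the arm cannot do raises Unreachable and nothing moves.
- sign_off(): hands the job in, once; it reports no verdict.
Trained networks look in the newest picture that a camera, given by its name, has taken for a name from the list of things; names that differ only in an ending like _2 or _b are one class to them, and where a whole thing is asked for, a point or a joint stands for the part that bears it (a point fixed in the world has none). Each returns a list of dicts, best first, with "score" (0 to 1); they miss things now and then, are a little off and sometimes report something else, mostly with a low value. They report only what shows in the picture. A call takes as long as a camera call. They do not tell look-alikes from the thing itself.
- spot_in(name, camera): "extent" ([centre column, centre row, width, height] in pixels, round what is visible of it).
- regions_of(name, camera): "region" (420x560 bool, what is visible of it) and "extent" ([centre column, centre row, width, height] in pixels, round what is visible of it).
The state is a dict: "t": time; "joint_pos": joint angles; "qvel": joint speeds; "effort": joint torques, N m; "tcp_pos": TCP position; "ee_rot": TCP orientation; "wrist_force": force on the tool from outside, world axes, zero at the start; "moment": the same for the moment, N m; "grip_width": finger opening in mm.
Only numpy, scipy, OpenCV 4.12 (cv2) and the standard library are available. Lean on these libraries where they do the work, as an engineer would, in place of code of your own. Each camera call takes 0.05 s, during which the arm holds its last target.

## Working session

There is one attempt and no reset: what is moved stays moved. The work goes in short steps, each a Python script; the robot and the scene stay as the last script left them, time stands still between calls to the robot, and variables do not carry over. Pictures are saved under pics/ and viewed, and the job is handed in when it is done.

```bash
mkdir -p pics; ls
python3 - <<'E'
from station import *
import cv2, numpy as np
for n in ["scene","top","wrist"]:
    im=get_image(n); cv2.imwrite(f"pics/a_{n}.png",im[:,:,::-1])
    c=get_calibration(n); print(n,{k:np.round(np.array(v),3).tolist() for k,v in c.items()})
o=get_obs(); print(o)
E
```

```text
pics
scene {'fx': 484.425, 'fy': 484.425, 'cx': 276.765, 'cy': 214.867, 'R': [[0.242, 0.97, -0.011], [0.689, -0.18, -0.702], [-0.683, 0.162, -0.712]], 't': [-130.904, -245.59, 1705.571]}
top {'fx': 420.506, 'fy': 420.506, 'cx': 281.526, 'cy': 204.476, 'R': [[-0.027, -1.0, -0.015], [-0.986, 0.029, -0.165], [0.166, 0.01, -0.986]], 't': [38.808, 495.29, 1312.076]}
wrist {'fx': 301.34, 'fy': 301.34, 'cx': 279.977, 'cy': 209.521, 'mount': [[1.0, 0.0, 0.0, 0.08], [-0.0, 0.965, 0.263, -66.531], [0.0, -0.263, 0.965, -142.457], [0.0, 0.0, 0.0, 1.0]]}
{'t': 0.15, 'joint_pos': array([ 6.94309009e+01,  1.24670789e+01,  9.25090075e+01,  1.18703544e-03,
        7.51310510e+01, -6.42787651e+00]), 'qvel': array([-0.03613103, -0.14169977, -0.227104  , -0.05023789, -0.12889722,
       -0.08059636]), 'effort': array([-3.75354748e-04, -3.97446620e+01, -3.04417920e+01, -1.63040718e-04,
        5.73970727e-03,  2.80044787e-05]), 'tcp_pos': array([152.43943651, 605.48002887, 230.25051145]), 'ee_rot': array([-1.79986866e+02,  1.06335550e-01,  7.58584839e+01]), 'wrist_force': array([ 0.64374726,  0.63532321, -0.55632212]), 'moment': array([-0.04352909,  0.00036438, -0.03361111]), 'grip_width': 85.47283502486427}
```

View pics/a_scene.png

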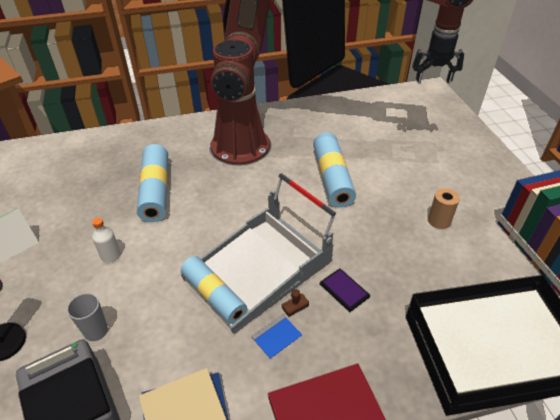

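View pics/a_top.png

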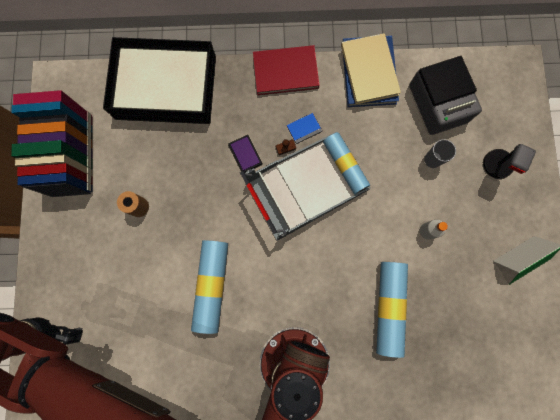

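View pics/a_wrist.png

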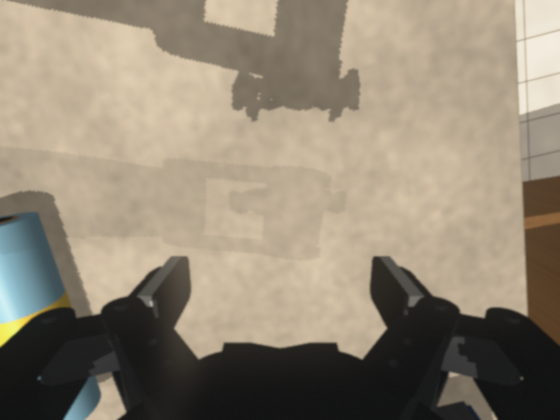

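The top view shows the dispenser at about (305,190), with its back stop towards the robot and the roll at (346,163). I'll zoom in to fit its pose.

Run:
```python
import cv2
a=cv2.imread("pics/a_top.png")[110:250,220:400]; cv2.imwrite("pics/b_top.png",cv2.resize(a,None,fx=4.3,fy=4.3,interpolation=cv2.INTER_CUBIC))
a=cv2.imread("pics/a_scene.png")[160:360,160:390]; cv2.imwrite("pics/b_scene.png",cv2.resize(a,None,fx=3,fy=3,interpolation=cv2.INTER_CUBIC))
```

```text
(no output)
```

View pics/b_top.png

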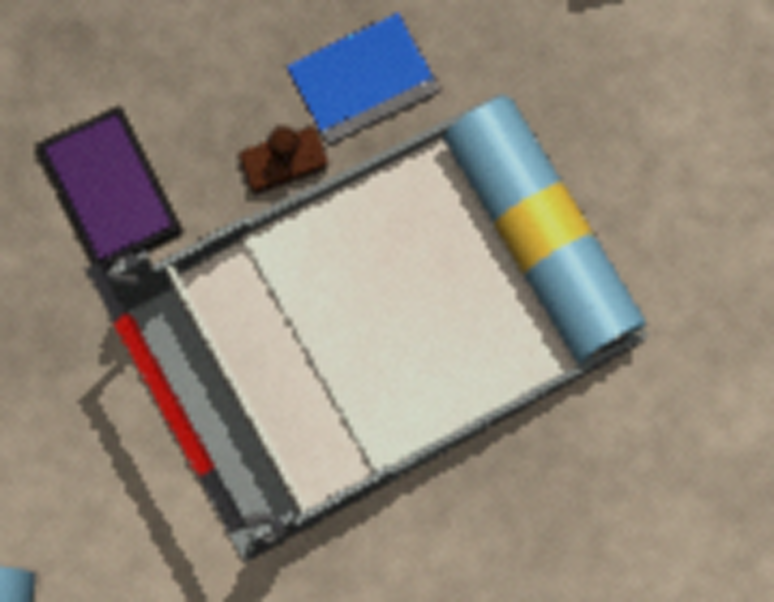

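View pics/b_scene.png

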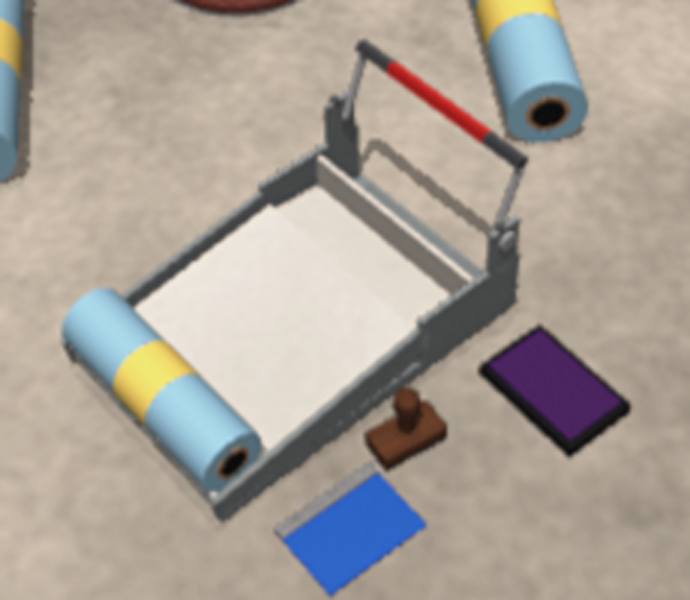

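```bash
cat > h.py <<'E'
import numpy as np, cv2
from station import *
from scipy.optimize import least_squares
def proj(c,X):
    X=np.atleast_2d(X); p=X@np.array(c["R"]).T+np.array(c["t"])
    return np.c_[c["fx"]*p[:,0]/p[:,2]+c["cx"], c["fy"]*p[:,1]/p[:,2]+c["cy"]]
def Rz(a): return np.array([[np.cos(a),-np.sin(a),0],[np.sin(a),np.cos(a),0],[0,0,1]])
def D2W(P,pose): return np.atleast_2d(P)@Rz(pose[2]).T+[pose[0],pose[1],0]
E
cat > fit.py <<'E'
from h import *
P=np.array([[172,60,183],[172,-60,183],[60,104,49],[60,-104,49],[118,104,72],[118,-104,72]],float)
T=np.array([[205,470],[124,318],[375,472],[248,240],[297,517],[169,266]])
S=np.array([[390,68],[488,135],[272,207],[425,325],[322,160],[475,285]])
T=(T+.5)/4.3-.5+[220,110]; S=(S+.5)/3-.5+160
ct,cs=get_calibration("top"),get_calibration("scene")
def f(q,w=3):
    X=D2W(P,q); r=[]
    if w&1: r.append(proj(ct,X)-T)
    if w&2: r.append(proj(cs,X)-S)
    return np.concatenate(r).ravel()
for w in (1,2,3):
    r=least_squares(f,[500,-20,2.6],args=(w,),x_scale=[100,100,1],loss='soft_l1'); print(w,r.x,np.degrees(r.x[2]));print(np.round(f(r.x,w).reshape(-1,2),1).tolist())
E
python3 fit.py
```

```text
1 [558.82723123 -61.67272643   2.02528613] 116.04034737740295
[[-0.4, 0.8], [-0.4, -0.1], [-0.2, 1.7], [-0.8, -0.5], [1.8, -1.1], [1.2, -0.2]]
2 [566.39515114 -57.4507818    2.06071433] 118.0702337348682
[[0.6, -0.4], [0.4, 0.4], [-0.4, -0.4], [0.4, 3.7], [-1.7, -0.5], [-0.0, -0.5]]
3 [563.56033319 -58.36738361   2.05072848] 117.4980869073043
[[-0.4, 0.3], [-1.4, -0.2], [-0.3, 0.3], [-2.4, -1.1], [1.9, -2.1], [-0.1, -0.4], [0.6, -0.8], [-0.0, 0.2], [-0.5, -1.2], [-0.4, 3.3], [-1.7, -1.1], [-0.7, -0.7]]
```

Run:
```python
from h import *
pose=[563.5,-58.4,2.0507]
a=np.degrees(pose[2])
for yaw in (a-90,a+90-360,):
    print(yaw)
    for xd,z in ((-200,35),(47,58),(190,165),(0,290)):
        W=D2W([xd,0,z],pose)[0]; q=solve_ik(W.tolist(),[180,0,yaw]); print(xd,W.round(0),None if q is None else np.round(q,1))
print(get_obs()["t"], [k for k in dir() if 'offset' in k], globals().get("grasp_offset"))
yaw=a+90-360
W=D2W([0,0,290],pose)[0]
try: goto(W.tolist(),[180,0,yaw])
except Exception as e: print(e)
grip(80)
wait(0.2)
o=get_obs(); im=get_image("wrist"); cv2.imwrite("pics/c_wrist.png",im[:,:,::-1])
im2=get_image("scene"); cv2.imwrite("pics/c_scene.png",im2[:,:,::-1])
np.savez("c.npz",p=o["tcp_pos"],r=o["ee_rot"]); print(o["t"],o["tcp_pos"],o["ee_rot"],o["grip_width"])
```

```text
27.496455047477923
-200 [ 656. -236.   35.] [-25.5  32.7  88.   -0.   59.3 -53. ]
47 [542. -17.  58.] [ -9.2  14.9 110.2  -0.   54.9 -36.7]
190 [476. 110. 165.] [  4.8  -0.4 114.   -0.   66.4 -22.7]
0 [564. -58. 290.] [-13.    2.9  96.8  -0.   80.4 -40.5]
-152.50354495252208
-200 [ 656. -236.   35.] [-25.5  32.7  88.    0.   59.3 127. ]
47 [542. -17.  58.] [ -9.2  14.9 110.2   0.   54.9 143.3]
190 [476. 110. 165.] None
0 [564. -58. 290.] [-13.    2.9  96.8   0.   80.4 139.5]
0.15 ['grasp_offset'] 18.700000000000003
3.3417 [563.53507848 -58.24570116 289.9663575 ] [ 1.79998691e+02  2.86200525e-04 -1.52486937e+02] 80.0169516405784
```

View pics/c_wrist.png

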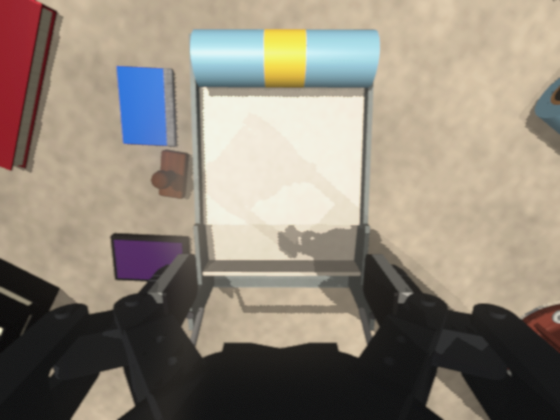

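The view is nearly square to the dispenser, with the roll axis at row ~58, the chute edge at row ~225 and the back stop at row ~270. I'll zoom in to refine.

Run:
```python
import cv2
a=cv2.imread("pics/c_wrist.png"); cv2.imwrite("pics/d1.png",cv2.resize(a[20:110,180:390],None,fx=3.5,fy=3.5,interpolation=cv2.INTER_CUBIC))
cv2.imwrite("pics/d2.png",cv2.resize(a[210:300,180:390],None,fx=3.5,fy=3.5,interpolation=cv2.INTER_CUBIC))
```

```text
(no output)
```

View pics/d1.png

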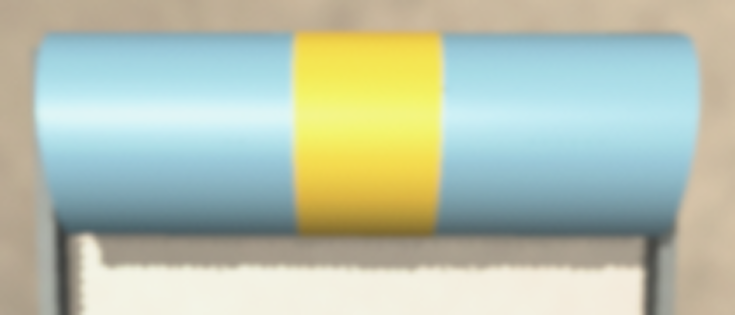

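View pics/d2.png

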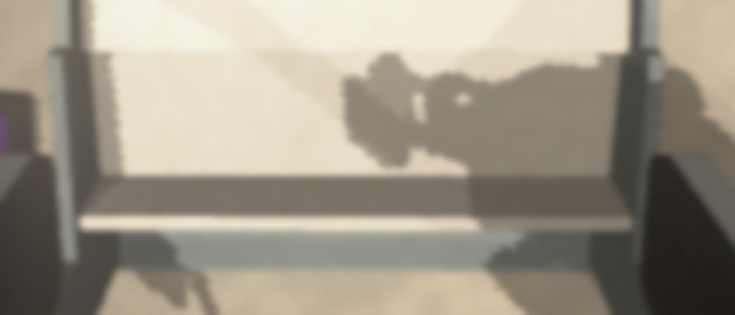

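```bash
cat > fit2.py <<'E'
from h import *
from scipy.spatial.transform import Rotation as Ro
d=np.load("c.npz"); c=get_calibration("wrist")
Rt=Ro.from_euler('xyz',d["r"],degrees=True).as_matrix(); M=np.eye(4); M[:3,:3]=Rt; M[:3,3]=d["p"]
C=np.linalg.inv(M@np.array(c["mount"])); cw=dict(c,R=C[:3,:3],t=C[:3,3])
def px(p,o): return (np.array(p,float)+.5)/3.5-.5+o
P=np.array([[60,-104,49],[60,104,49],[118,-104,72],[118,104,72]],float)
U=px([[85,51],[632,51],[80,216],[632,216]],[180,210])
f=lambda q:(proj(cw,D2W(P,q))-U).ravel()
r=least_squares(f,[560,-60,2.04],x_scale=[100,100,1]); q=r.x
print(q,np.degrees(q[2]),f(q).round(1))
# roll: silhouettes & band centre
rows=px([[367,32],[367,234]],[180,20])
v=(rows-[c["cx"],c["cy"]])/c["fx"]; v=np.c_[v,np.ones(2)]; v/=np.linalg.norm(v,axis=1)[:,None]
b=v.sum(0); b/=np.linalg.norm(b); half=np.arccos(v[0]@v[1])/2; print("dist by size",30/np.sin(half))
Mi=np.linalg.inv(C); dirw=Mi[:3,:3]@b; o=Mi[:3,3]
X=o+dirw*(51-o[2])/dirw[2]; print("dist by z",np.linalg.norm(X-o),X)
print("roll in disp",(X-[q[0],q[1],0])@Rz(q[2]))
ends=px([[37,110],[698,110]],[180,20]); print(proj(cw,X), ends.mean(0))
# compare with top/scene
for n,qq in (("w",q),):
    exec(open("fit.py").read().split("for w in")[0])
    print(np.round(f(qq).reshape(-1,2),1).tolist())
E
python3 fit2.py
```

```text
[561.99154156 -60.68222093   2.04932935] 117.41792269552477 [ 0.  -0.3 -0.7 -0.   0.1  0.   0.6  0.2]
dist by size 393.4471217444482
dist by z 388.8869998804805 [ 624.78361085 -187.15298327   51.        ]
roll in disp [-141.17881079    2.4982147    51.        ]
[[284.5         58.74687748]] [284.64285714  51.07142857]
[[0.4, 0.7], [-0.6, 0.3], [0.4, 0.8], [-1.6, -0.7], [2.6, -1.7], [0.6, -0.1], [-0.3, -1.0], [-1.0, -0.0], [-1.4, -1.4], [-1.5, 3.0], [-2.5, -1.3], [-1.7, -0.9]]
```

```bash
cat >> h.py <<'E'
Q=[562.0,-60.7,2.0493]; YAW=np.degrees(Q[2])-90
def W(x,y,z): return D2W([x,y,z],Q)[0].tolist()
def st(tag):
    o=get_obs(); f=Rz(Q[2]).T@np.array(o["wrist_force"]); p=(np.array(o["tcp_pos"])-[Q[0],Q[1],0])@Rz(Q[2])
    print(tag,round(o["t"],2),"tcp_d",p.round(1),"F_d",f.round(1),round(o["grip_width"],1)); return o,f
def snap(n,f):
    im=get_image(n); cv2.imwrite(f"pics/{f}.png",im[:,:,::-1])
E
python3 - <<'E'
from h import *
goto(W(-212,0,150),[180,0,YAW]); grip(60)
st("a")
move_l(W(-212,0,36),speed=100); wait(.2); st("down")
for x in (-195,-188,-184,-180,-176,-170):
    move_l(W(x,0,36+(max(x,-182)+182)*.14),speed=40); st(x)
snap("wrist","e_w"); snap("scene","e_s")
E
```

```text
a 6.61 tcp_d [-212.    -0.   150.1] F_d [-0.3 -0.4 -0.2] 60.2
down 8.1 tcp_d [-212.5   -0.4   36.9] F_d [ 0.4 -0.1  0.1] 59.7
-195 8.68 tcp_d [-1.948e+02 -1.000e-01  3.600e+01] F_d [-0.8 -0.3  0.6] 60.1
-188 9.0 tcp_d [-187.6    0.    35.9] F_d [-0.1 -0.5 -0.2] 59.9
-184 9.25 tcp_d [-183.7    0.    35.9] F_d [-0.6 -0.5 -0.1] 60.2
-180 9.5 tcp_d [-180.8   -0.3   37. ] F_d [-2.8  0.1  0.9] 59.6
-176 9.75 tcp_d [-178.4   -0.9   38.7] F_d [-5.3  0.6  4.5] 59.8
-170 10.05 tcp_d [-173.2   -1.5   40.2] F_d [-5.6 -0.8  4.2] 60.0
```

View pics/e_w.png

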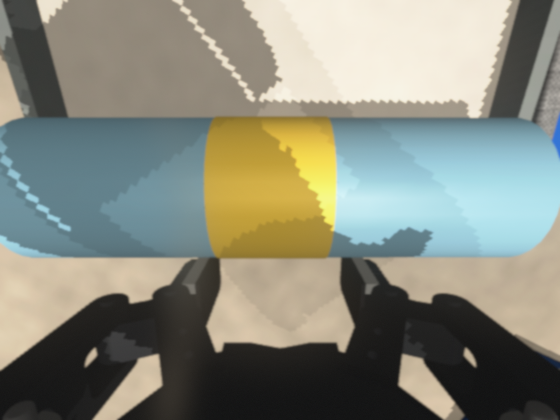

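View pics/e_s.png

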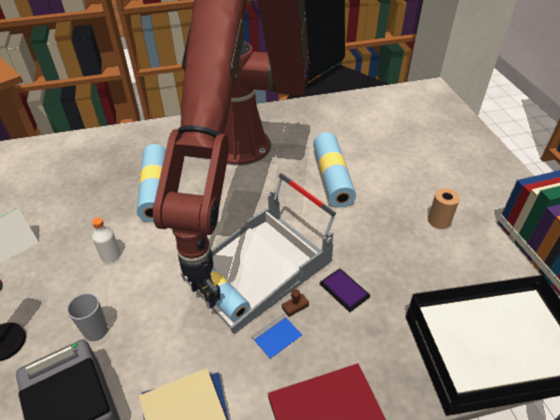

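Contact came where predicted (TCP x ≈ -181). The roll is square to the fingers, with its band at column 270. Continuing up the chute.

Run:
```python
from h import *
for x in (-130,-90,-50,-20,0):
    move_l(W(x,0,36+(x+182)*.1405),speed=60); st(x)
snap("wrist","f_w")
```

```text
-130 10.97 tcp_d [-145.6   -5.2   55.6] F_d [-18.9   4.7  22.1] 59.8
-90 11.8 tcp_d [-117.4   -6.3   73. ] F_d [-26.4  22.2  56.5] 59.9
-50 12.62 tcp_d [-76.5  -7.2  84.8] F_d [-17.1  31.7  89.8] 60.1
-20 13.28 tcp_d [-39.9  -7.3  87.8] F_d [-3.6 32.5 99.7] 60.1
0 13.77 tcp_d [-10.1  -8.   85.5] F_d [12.2 24.8 91.6] 60.2
```

View pics/f_w.png

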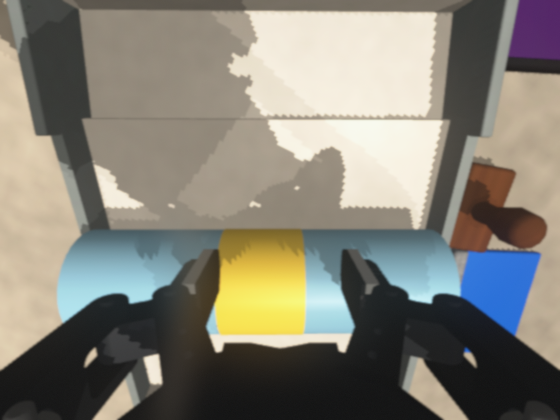

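The fingers climbed onto the roll: the rolling rear face dragged the compliant arm up, and the force reached about 100 N. I'll locate the roll before moving again.

```bash
cat >> h.py <<'E'
from scipy.spatial.transform import Rotation as Ro
def wcam(o):
    c=get_calibration("wrist"); M=np.eye(4); M[:3,:3]=Ro.from_euler('xyz',o["ee_rot"],degrees=True).as_matrix(); M[:3,3]=o["tcp_pos"]
    return c, M@np.array(c["mount"])
def rollpos(o,u,r1,r2):
    """roll centre in dispenser frame from silhouette rows at column u"""
    c,M=wcam(o); v=np.array([[(u-c["cx"])/c["fx"],(r-c["cy"])/c["fy"],1] for r in (r1,r2)]); v/=np.linalg.norm(v,axis=1)[:,None]
    b=v.sum(0); b/=np.linalg.norm(b); half=np.arccos(v[0]@v[1])/2
    d=M[:3,:3]@b; o3=(M[:3,3]-[Q[0],Q[1],0])@Rz(Q[2]); d=d@Rz(Q[2])
    s=30/np.sin(half); print("size est",(o3+s*d).round(1))
    x=-141.
    for _ in range(20):
        z=51.2+(x+139)*.1405; X=o3+d*(z-o3[2])/d[2]; x=X[0]
    return X
E
python3 - <<'E'
from h import *
o,f=st("now"); print(rollpos(o,262,229.5,334.5), o["ee_rot"])
snap("wrist","g_w"); snap("scene","g_s")
import cv2
a=cv2.imread("pics/g_w.png"); cv2.imwrite("pics/g_w2.png",cv2.resize(a[200:360,130:430],None,fx=2.6,fy=2.6))
a=cv2.imread("pics/g_s.png"); cv2.imwrite("pics/g_s2.png",cv2.resize(a[160:340,160:360],None,fx=3,fy=3))
E
```

```text
now 13.82 tcp_d [-10.1  -8.   85.5] F_d [12.3 24.7 92.8] 60.2
size est [-31.6   2.3  66.2]
[-31.51204524   2.26551341  66.30205764] [178.92677334  -0.65914219  27.56724845]
```

View pics/g_w2.png

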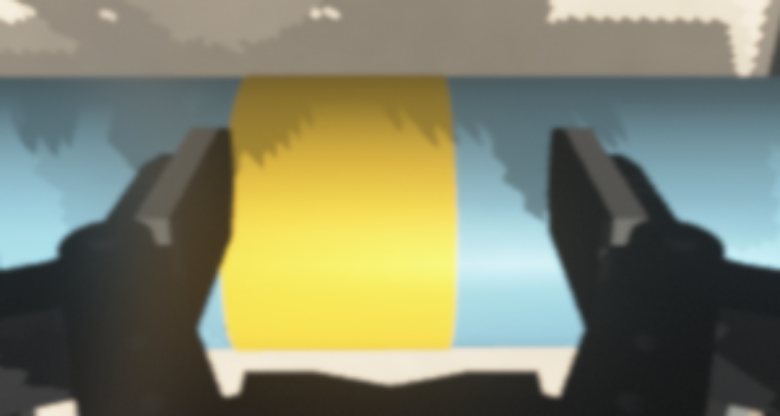

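View pics/g_s2.png

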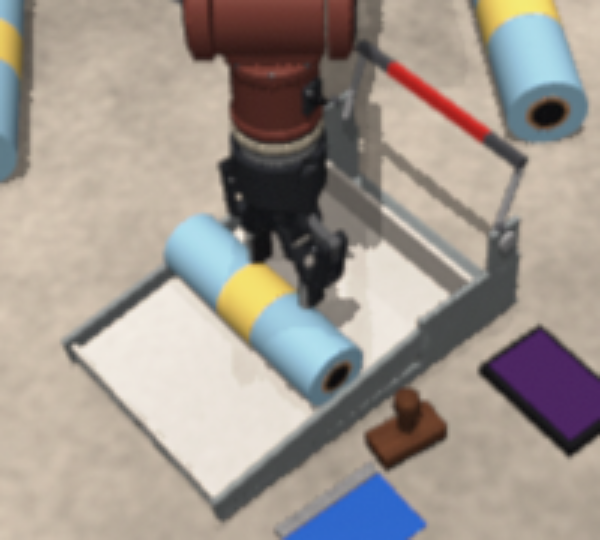

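Roll centre is at x = -31.5 and still on the floor. The fingertips sit just past its top, about 9 mm behind the TCP at this opening, so my tip was set too high. I'll unload gently and roll it back under light pressure until the fingers are behind it again.

Run:
```python
from h import *
move_l(W(-10,0,83),speed=60); st("u")
move_l(W(-35,0,84),speed=60); o,f=st("b")
snap("wrist","h_w")
```

```text
u 14.46 tcp_d [-8.1  1.6 80.7] F_d [ 0.4  0.2 -0.3] 59.9
b 15.03 tcp_d [-35.4   0.1  83.9] F_d [ 0.5  0.3 -0.5] 59.7
```

View pics/h_w.png

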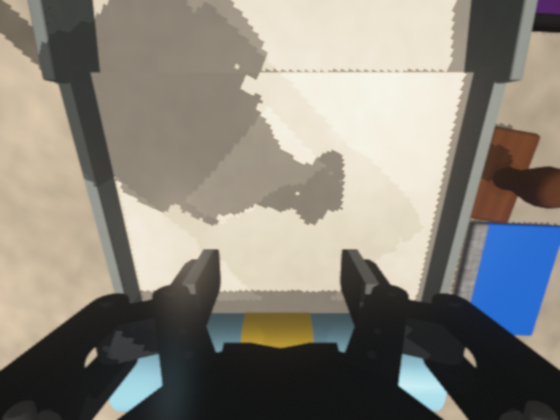

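The roll slipped free and is rolling back to the lip. I'll come in behind it again with a narrower opening so the tips sit lower. This time the tool leans back 15° to push from below centre, and I'll watch the force along the way.

```bash
cat >> h.py <<'E'
def att(bdeg):
    s,c=np.sin(np.radians(bdeg)),np.cos(np.radians(bdeg))
    R=Rz(Q[2])@np.array([[0,-c,s],[-1,0,0],[0,-s,-c]]); return Ro.from_matrix(R).as_euler('xyz',degrees=True).tolist()
def Cz(x):
    return 51.2+(x+139)*.1405 if x<56 else 49+np.sqrt(900-(min(x,84)-60)**2)
def tcp(x,m,b,off=6.,y=0,dx=0):
    """TCP target for roll centre at x, contact m mm above tip, lean b deg"""
    s,c=np.sin(np.radians(b)),np.cos(np.radians(b))
    T=np.array([x,Cz(x)])-(41+dx)*np.array([c,s])-m*np.array([-s,c])+off*np.array([s,-c])
    return W(T[0],y,T[1])
E
python3 - <<'E'
from h import *
move_l(W(-50,0,135),speed=250); grip(40)
A=att(15); print(A)
p=np.array(tcp(-139,9,15,dx=35)); hi=p.copy(); hi[2]=120
goto(hi.tolist(),A); o,f=st("hi"); snap("wrist","i_w")
E
```

```text
[-165.0, 0.0, 27.416240956159612]
hi 16.48 tcp_d [-208.2    0.4  118.8] F_d [ 0.1  0.7 -0.3] 40.5
```

View pics/i_w.png

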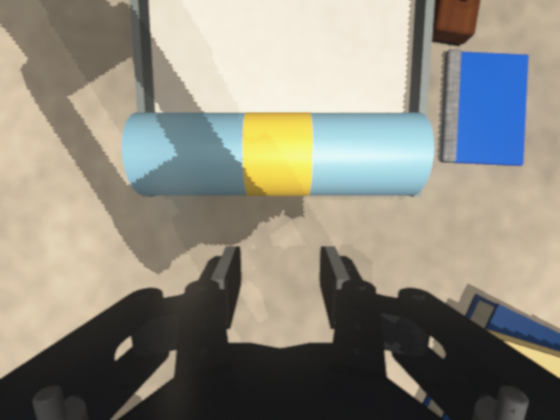

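The roll is back against the lip, straight and centred (band at column 278, rows 113–195).

Run:
```python
from h import *
move_l(tcp(-139,9,15,dx=35),speed=150)
move_l(tcp(-139,9,15,dx=4),speed=80); st("touch")
for x in (-132,-120,-105,-90,-75):
    m=9 if x<-110 else 13
    move_l(tcp(x,m,15),speed=50); o,f=st(x); print(np.round((np.array(tcp(x,m,15))-o["tcp_pos"])[2],1))
    if f[2]>15 or abs(f[0])>15: print("STOP"); break
snap("wrist","j_w")
```

```text
touch 17.89 tcp_d [-178.8   -0.3   25.9] F_d [-0.4  0.1 -0.1] 40.1
-132 18.27 tcp_d [-168.1   -0.2   27.1] F_d [-2.1 -1.1  0.8] 39.6
-0.1
-120 18.66 tcp_d [-1.553e+02 -1.000e-01  2.920e+01] F_d [-0.6  0.2  4.1] 40.1
-0.4
-105 19.13 tcp_d [-138.5    0.6   25.8] F_d [ 0.  -0.6 -1.8] 40.2
1.2
-90 19.58 tcp_d [-123.8    0.3   28.5] F_d [-0.6  0.4 -0.7] 40.2
0.6
-75 20.03 tcp_d [-109.     0.2   30.7] F_d [-1.1 -0.4 -0.2] 40.0
0.5
```

View pics/j_w.png

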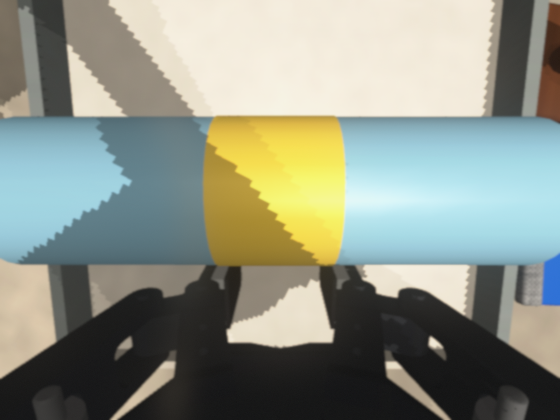

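Forces are about 1 N now and the roll is square and centred (band at column 275). Carrying on to the edge.

Run:
```python
from h import *
for x,m in ((-40,13),(-10,13),(15,13),(35,13),(48,12),(58,11),(66,10),(73,9),(78,7)):
    move_l(tcp(x,m,15),speed=60); o,f=st(x)
    if f[2]>20 or abs(f[0])>20: print("STOP"); break
wait(.2); snap("wrist","k_w"); snap("scene","k_s"); st("")
```

```text
-40 20.82 tcp_d [-73.8   0.4  35.5] F_d [ 0.  -0.7 -0.1] 39.5
-10 21.48 tcp_d [-43.9   0.4  39.7] F_d [-1.4  0.4 -0.5] 39.9
15 22.05 tcp_d [-19.    0.5  43.3] F_d [-0.8 -0.1 -1. ] 40.4
35 22.53 tcp_d [ 0.9  0.4 46.1] F_d [-0.3 -0.1  1.3] 40.1
48 22.9 tcp_d [13.5  0.3 49.1] F_d [ 1.5 -0.1 -0.1] 40.2
58 23.22 tcp_d [23.5  0.4 51.6] F_d [ 0.2 -0.3  0.4] 40.2
66 23.5 tcp_d [31.4  0.4 51.9] F_d [0.6 1.  0.5] 39.9
73 23.77 tcp_d [37.9  0.2 50.7] F_d [-0.7 -0.3  0.8] 40.1
78 24.02 tcp_d [42.1  0.1 49.7] F_d [ 0.  -0.7 -0.1] 40.1
 24.32 tcp_d [41.6 -0.  49.9] F_d [-0.1 -0.6  0.6] 40.1
```

View pics/k_w.png

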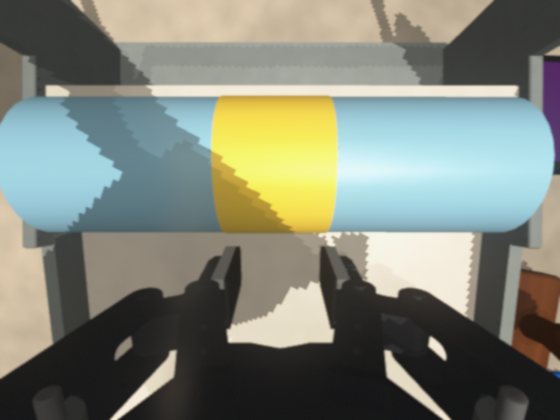

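The roll has dropped into the well against the back stop (rows 96–233, band at column 275), clear of the fingers. I'll measure it and give it a gentle confirming push.

Run:
```python
from h import *
o,f=st("")
c,M=wcam(o); C=np.linalg.inv(M); cw=dict(c,R=C[:3,:3],t=C[:3,3])
rollpos(o,275,96.5,233)
for X in ([88,0,67],[118,0,72]): print(X,proj(cw,np.array(W(*X))))
# upright gentle push
grip(40)
move_l(W(38,0,60),speed=80)
goto(W(38,0,52),att(0))
for x in (43,46,48):
    move_l(W(x,0,52),speed=30); o,f=st(x)
    if f[0]<-6: break
snap("wrist","l_w"); 
move_l(W(30,0,53),speed=80); wait(.3); st(""); snap("wrist","m_w")
```

```text
24.32 tcp_d [41.6 -0.  49.9] F_d [-0.1 -0.6  0.6] 40.1
size est [87.8  2.  67.5]
[88, 0, 67] [[279.47954348 166.63082214]]
[118, 0, 72] [[279.44454201  96.80655235]]
43 25.45 tcp_d [42.2 -0.1 52.1] F_d [-0.5  0.3  1.1] 39.9
46 25.7 tcp_d [45.9  0.1 51.9] F_d [-0.4 -0.6  0. ] 40.0
48 25.95 tcp_d [47.3 -0.1 52.1] F_d [-3.3  0.7 -0.9] 39.8
 26.68 tcp_d [30.4  0.1 52.9] F_d [ 0.5 -0.3  0.1] 39.9
```

View pics/m_w.png

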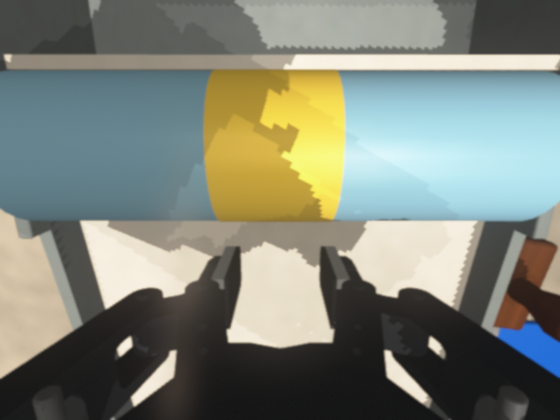

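The measured roll position is (87.8, 2.0, 67.5), and the fingers met firm contact at TCP x = 47, so it is home. Next is the tear bar, from behind.

```bash
python3 - <<'E'
from h import *
move_l(W(30,0,215),speed=250)
goto(W(120,0,235),att(0)); goto(W(218,0,225),att(0))
move_l(W(218,0,160),speed=150); st("behind")
for x in (192,182,172,164,156,150):
    move_l(W(x,0,160),speed=60); o,f=st(x)
    if abs(f[0])>12: print("STOP");break
wait(.5); snap("wrist","n_w"); snap("scene","n_s"); st("")
E
python3 -c "
import cv2
a=cv2.imread('pics/n_s.png')[140:340,150:370]; cv2.imwrite('pics/n_s2.png',cv2.resize(a,None,fx=3,fy=3))"
```

```text
behind 29.04 tcp_d [217.   -0.4 160.3] F_d [ 0.2  0.7 -1.3] 40.0
192 29.62 tcp_d [191.7   0.  160.1] F_d [-0.2  1.  -0.1] 40.0
182 29.94 tcp_d [181.7  -0.  160. ] F_d [ 0.1 -0.5 -0.3] 39.9
172 30.26 tcp_d [171.5  -0.  160. ] F_d [-0.3 -0.2  0.6] 39.7
164 30.54 tcp_d [163.5  -0.  160. ] F_d [ 0.3  0.3 -0.4] 39.9
156 30.82 tcp_d [155.5   0.  160. ] F_d [ 0.2 -0.3  0.3] 40.1
150 31.07 tcp_d [149.6  -0.  160. ] F_d [-0.4  0.6 -0.4] 39.6
 31.68 tcp_d [150.  -0. 160.] F_d [0.2 0.1 0.3] 40.0
```

View pics/n_s2.png

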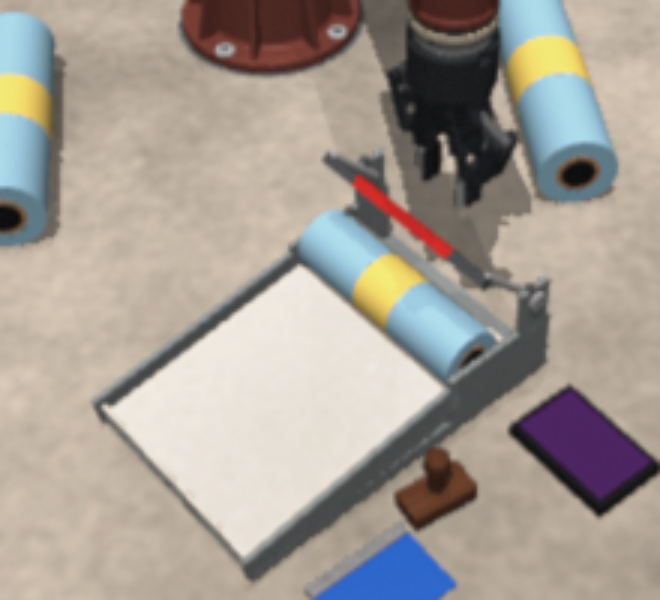

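View pics/n_w.png

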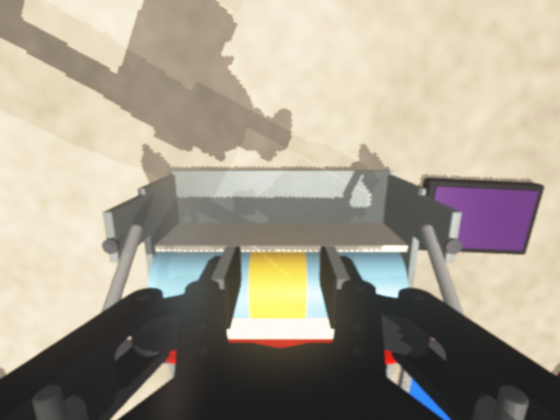

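The bar is past upright and falling towards the roll. I'll back off, let it settle and check.

```bash
python3 - <<'E'
from h import *
move_l(W(200,0,165),speed=150); move_l(W(205,0,260),speed=200); wait(1.0)
o,f=st("end"); 
goto(W(60,0,300),att(0)); wait(.2)
o,f=st("v"); snap("wrist","p_w"); snap("scene","p_s"); snap("top","p_t")
c,M=wcam(o); C=np.linalg.inv(M); cw=dict(c,R=C[:3,:3],t=C[:3,3])
th=lambda t:[150-75*np.sin(t-.349),0,110+75*np.cos(t-.349)]
cs=get_calibration("scene")
for t in (1.2,1.8,1.99,2.15): print(t,np.round([*proj(cw,np.array(W(*th(t))))[0],*proj(cs,np.array(W(*th(t))))[0]],1))
print("seat",proj(cw,np.array(W(88,0,67))))
E
python3 -c "
import cv2
a=cv2.imread('pics/p_s.png')[140:340,150:370]; cv2.imwrite('pics/p_s2.png',cv2.resize(a,None,fx=3,fy=3))"
```

```text
end 33.78 tcp_d [205.  -0. 260.] F_d [0.7 0.  0.6] 40.3
v 34.63 tcp_d [6.160e+01 1.000e-01 2.993e+02] F_d [0.3 0.4 0. ] 40.0
1.2 [280.2 165.8 282.5 213.4]
1.8 [280.2 178.  277.4 227.7]
1.99 [280.2 176.2 277.3 231.4]
2.15 [280.2 173.1 277.9 234.1]
seat [[280.27017329 161.15494674]]
```

View pics/p_s2.png

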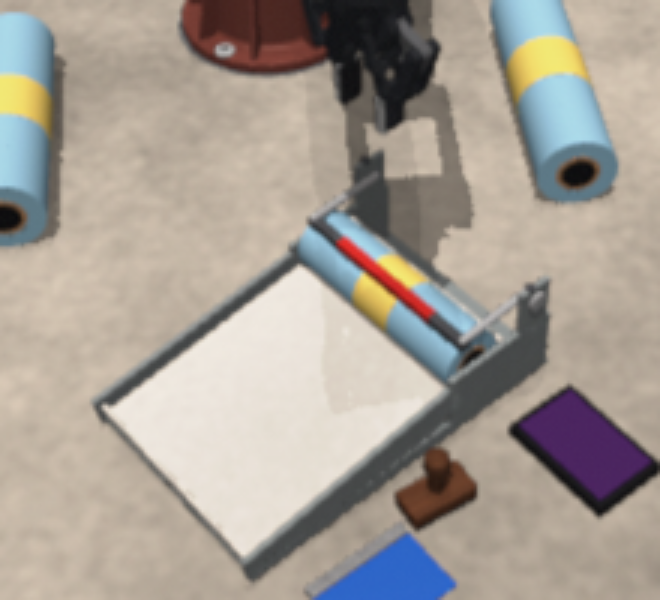

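View pics/p_w.png

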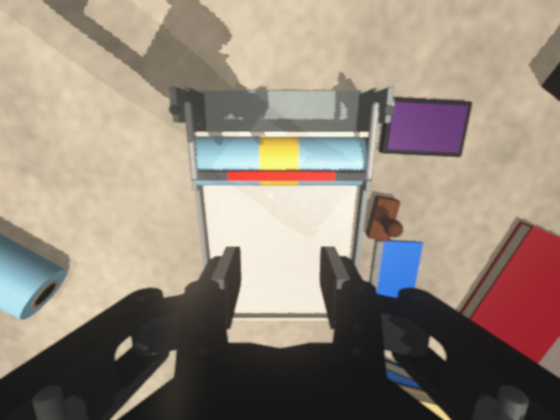

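The bar lies on the roll: row 176 in the wrist view and (278, 232) in the scene view, both matching a hinge angle of about 2.0 rad. The roll is still home and its neighbours look undisturbed.

```bash
python3 -c "
from h import *
print(get_obs()['t']); print(sign_off())"
```

```text
34.7833
the job is handed in; nothing more can be done
None
```

The film is loaded: the roll is home in the well and the tear bar lies on it. I handed the job in at 34.8 s; sign-off gives no verdict.

- **First push failed:** the fingertips were set too high and climbed onto the roll. The wrist force reached about 100 N, under the 120 N limit, and the roll rolled back to the lip.
- **Second push worked:** I leaned the tool back 15° and set the tips lower. The roll went up the chute at about 1–4 N and dropped into the well.
- **Roll check:** before the bar came over, the camera put the roll at x 87.8, y 2.0, z 67.5 mm in the dispenser's frame, square across. A gentle push met firm contact where a home roll should be. I did not measure it again afterwards, but the last pictures show it unmoved.
- **Tear bar check:** I pushed the bar past upright from behind and it fell onto the roll by itself. Both camera views match a hinge angle of about 2.0 rad. I could not measure the bar's contact force on the roll.
- **Counter:** the stamp, ink pad and smoother by the dispenser look undisturbed in the last pictures. I did not look separately at the tape, tumbler and glue at the end, but the arm worked only around the dispenser.

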